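# Run the pastry-case cover from the key console

## Robot

A 6-joint arm with a two-finger parallel gripper is mounted at the origin on the work surface. World frame = base frame: x ahead of the robot, y to its left, z up, the work surface at z = 0. Lengths are in mm, angles in rad, forces in N, time in s.
With the tool pointing down it reaches from about 350 to 875 mm from the base axis. Payload 4.2 kg.
Tool frame: the origin (TCP) lies between the finger pads; the fingertips stand 25 mm ahead of it and the grasp point (between the pads) lies 6 mm ahead of it; z points along the fingers, y is the line along which they close (so a half turn about z gives the same grasp; the last joint's range is limited). The gripper opens to 85 mm and grips with 20 to 120 N. Pads are 22 mm wide; open, the fingers measure 114 mm over their backs; the gripper's body (76 mm by 85 mm) begins 54 mm behind the grasp point. The pads swing forward as they close: fully open they stand 13 mm farther back than shut.
Start: joints at [-0.889, 0.385, 0.008, 0, -1.194, -0.259], TCP at [256.46, -569.937, 256.312] pointing down, gripper open.
Joint ranges: [-3.14, 3.14], [-1.21, 2.06], [-1.07, 1.41], [-3.16, 2.05], [-2.99, -0.16], [-3.1, 3.1]. Speed limits (rad/s): [2.79, 2.79, 3.14, 3.14, 3.14, 3.14].

## Interface

Orientations are given as a unit quaternion [x, y, z, w].
In Python, from bench import arm gives the robot as it stands.
- The arm moves only by the shell command python3 -m pendant 'ROWS'. ROWS is JSON, a list of rows, each a list of 7 numbers: the shift along the tool's x, y, z in m, then the turn, a rotation vector about the tool's x, y, z in degrees, then the finger opening in m, from 0 to 0.0854. In form: [[x, y, z, wx, wy, wz, fingers], ...]. A call has 1 to 12 rows; each row shifts and turns the commanded pose from where the row before left it, along the tool's axes as they then stand; what a row does not reach is not made up. A row lasts 1/10 s, in which the tool goes at most 50 mm and 8.59 degrees, less where a joint would pass 70% of its speed; a pose out of reach is approached as far as the arm can. A call is refused whole if a number of a shift passes 0.05 or a number of a turn 8.59, either way. A call with a gripper value outside its range is refused whole. The fingers move at their own pace and stop on an object; the grip force is fixed at half the most. Time passes only in rows, so rows that do not move let the fingers close. It gives the time, the measured TCP pose, the force, the opening and the grip force at its end, in the units of the state.
- arm.read_state(): the state, without advancing time (a new reading comes with each control period).
- arm.get_image(name): name is "scene" or "top" or "wrist"; returns a dict with "image" (400x640x3 uint8, red, green, blue), "fx", "fy", "cx", "cy" (pixels), "xyz" and "rotation" of the camera in the world. Camera axes: x right, y down, z forward; pixel columns grow to the right and rows downward; lengths in mm; the calibration is good to about 2 mm. A picture is of the moment at which its call begins. There is no depth.
- arm.job_done(): hands the job in; it is judged then, once.
The state is a dict: "clock": time; "joints": joint angles; "joint_vel": joint speeds; "joint_efforts": joint torques, N m; "position": TCP position; "ee_rot": TCP orientation; "contact_force": force on the tool from outside, world axes, zero at the start; "wrist_torque": the same for the moment, N m; "gripper_width": finger opening in mm; "grasp_force": force on a finger pad.
Only numpy, scipy, OpenCV 4.12 (cv2) and the standard library are available. Lean on these libraries where they do the work, as an engineer would, in place of code of your own. Each camera call takes 0.05 s, during which the arm holds its last target. There are 200 camera calls.

## Task

Throw the console's selector lever into the outer notch that has the upright tag beside it and let go of it. Then take the key with the flat square bow from its block, work it past the sticky pins fully home in the console's lock, and turn it a quarter turn clockwise to the stop. The switch only runs while it is held, so finish still gripping the key in the turned position; leave the other key and the tableware where they are.

Things in the scene. Friction and masses are not known exactly. Their poses are not given: they have to be found in the camera images.
- console: dark steel control console, fixed, 150 mm (its x) by 300 mm (its y), 52 mm high; origin at the centre of its underside. Its flat top carries the lever at (0, +80) mm and the key switch at (-15, -100) mm of its own x, y. Nothing else stands on it but the tag and a 3 mm screw head
- lever (a joint): selector lever, rad: 0 upright in the middle notch, +0.45 in the notch towards the console's +y, -0.45 in the notch towards its -y, stops at +-0.54. It pivots 1 mm above the console's top about the console's x axis. It springs into the nearest notch when let go (divides at about +-0.23). It starts in the middle notch
- lever_knob (a point): centre of the lever's black ball knob, 24 mm across, 65 mm from the pivot on a 9 mm steel rod: 66 mm above the console's top when upright, 59.5 mm when in an outer notch (then 28 mm to the side). An upright half-round notched plate, 36 mm high, stands 16 to 21 mm from the rod on the console's +x side
- tag: small upright plain metal tag with a round head, 20 mm wide, 40 mm high, 4 mm thick on an 18 mm foot, fixed beside the notch to be used; origin at the centre of its foot, axes as the console's. It stands 40 mm to the console's +x side of the lever's line and at that notch's knob position along the console's y (28 mm either side of the middle). The other outer notch has only a flat screw head
- key: steel key with a flat square bow, upright in a wooden block 70 x 70 x 40 mm; origin at the centre of the blade's tip, z up the key. From the tip: end 10 x 3 mm to 5 mm, flat blade 14 mm (x) by 5 mm (y) to 32 mm, collar 20 mm across to 36 mm, neck 10 mm across to 44 mm, bow to 78 mm. The collar rests on the block, tip 8 mm above the counter. It works either way round. About 60 g
- key_bow (a point): centre of the key's flat bow, where it is gripped: 61 mm up the key from its tip; the bow is 34 mm wide (its x), 9 mm thick (its y) and 34 mm high
- other_key: a different steel key with a round disc bow (36 mm) and a round 12 mm barrel that does not fit, standing in the other block; origin at its tip; leave it there
- keyhole (a point): centre of the keyhole's mouth, in the round lock flush with the console's top (52 mm above the counter); turns with the lock. z points up out of the hole, x along its long side. Hole 15.5 x 6.5 mm, chamfered 1.5 mm, 36 mm deep. Key fully home: collar on the lock's face, tip 32 mm below the mouth. A steel ring around it: 48 mm outside, 27 mm inside, 2 mm high
- keyway (a point): point on the keyhole's axis 16 mm down. Two sprung sticky pins stand 2.6 mm into the keyway from its long sides, one 11 mm and one 21 mm below the mouth; the key's tip must shove past each: roughly 8 to 22 N pushed straight, and the key sticks and slips; less if the key is wiggled by a millimetre or a few degrees while pressed down
- lock (a joint): turn of the lock, rad: 0 at rest with the keyhole's long side along the console's x, grows clockwise seen from above, stop at 1.571 (a quarter turn). A spring drives it back to 0: about 0.05 N m at the start, 0.11 N m at the quarter turn
- glass_a: empty dessert glass, 60 mm across, 65 mm high; bystander, origin at the centre of its underside
- glass_b: empty dessert glass, 60 mm across, 65 mm high; bystander, origin at the centre of its underside
- sugar_jar: amber glass jar with a lid, 68 mm across, 100 mm high; bystander, origin at the centre of its underside
- cake_server: cake server with a black handle, lying flat, about 280 mm long; origin under its middle; bystander
- bell: steel counter bell, 80 mm across, 46 mm high; bystander, origin at the centre of its underside
- mug: white mug, 80 mm across, 90 mm high; bystander, origin at the centre of its underside
There are look-alikes about, which are no part of the job. What is shaped like the key but red is not meant.

How it is judged:
By the outcome, as a careful person would: the job done as asked, in the order asked, and still so for the second after the job is handed in, while the arm keeps its last pose, push and grip.
It also fails if it takes over 64 s, if anything falls off the work surface, if the arm or the gripper's body presses on something with over 40 N, if the wrist force passes 120 N, or if a joint passes its speed limit or range.

## Working session

There is one attempt and no reset: what is moved stays moved. The work goes in short steps, Python scripts to look and compute and a shell command to move; the robot and the scene stay as the last step left them, time stands still between calls to the robot, and variables do not carry over. Pictures are saved under pics/ and viewed, at most 11 in all, crops included, and the job is handed in when it is done.

```bash
mkdir -p pics; cat > h.py <<'E'
import numpy as np, cv2
from scipy.spatial.transform import Rotation as R
from bench import arm
def snap(n,f):
    d=arm.get_image(n); cv2.imwrite(f'pics/{f}.png',d['image'][:,:,::-1]); 
    np.save(f'pics/{f}.npy',{k:d[k] for k in d if k!='image'},allow_pickle=True); return d
def cal(f): return np.load(f'pics/{f}.npy',allow_pickle=True).item()
def rot(d):
    r=np.array(d['rotation'],float); return r if r.shape==(3,3) else R.from_quat(r).as_matrix()
def p2w(d,u,v,z):
    r=rot(d)@np.array([(u-d['cx'])/d['fx'],(v-d['cy'])/d['fy'],1]); o=np.array(d['xyz'],float)
    return o+r*(z-o[2])/r[2]
def w2p(d,p):
    q=rot(d).T@(np.array(p,float)-d['xyz']); return q[0]/q[2]*d['fx']+d['cx'],q[1]/q[2]*d['fy']+d['cy']
E
python3 - <<'E'
from h import *
for n in ['scene','top','wrist']:
    d=snap(n,n+'1'); print(n,d['fx'],d['xyz'],np.round(rot(d),3).tolist())
print(arm.read_state())
E
```

```text
scene 379.2620858303492 [1066.83139937 -524.38251209  662.37510779] [[0.753, 0.402, -0.522], [0.658, -0.442, 0.609], [0.014, -0.802, -0.598]]
top 469.134902940962 [ 445.72527981   40.35730751 1390.77821568] [[-0.007, -0.996, 0.088], [-1.0, 0.005, -0.018], [0.018, -0.088, -0.996]]
wrist 349.8384888383057 [ 191.89180524 -599.59147165  372.29468224] [[-0.41, 0.876, 0.252], [0.912, 0.393, 0.116], [0.002, 0.278, -0.961]]
{'clock': 0.15, 'joints': array([-8.89391987e-01,  3.85392445e-01,  6.93900825e-03, -3.22736852e-04,
       -1.19398787e+00, -2.58604974e-01]), 'joint_vel': array([-0.0002703 , -0.00186856,  0.00300238,  0.00400646,  0.00127719,
       -0.00048447]), 'joint_efforts': array([-4.65387384e-04, -3.92676544e+01,  1.88582414e+01,  4.18861315e+00,
       -3.41014762e-03, -9.86361499e-06]), 'position': array([ 256.30021017, -569.6024522 ,  255.46933133]), 'ee_rot': array([-2.09770380e-01,  9.77750320e-01,  8.01237379e-04, -2.38764349e-04]), 'contact_force': array([-0.30893045, -0.15841105,  0.26176221]), 'wrist_torque': array([-0.03191457, -0.01506817,  0.00163269]), 'grasp_force': 0.0, 'gripper_width': 85.40059590990066}
```

View pics/top1.png

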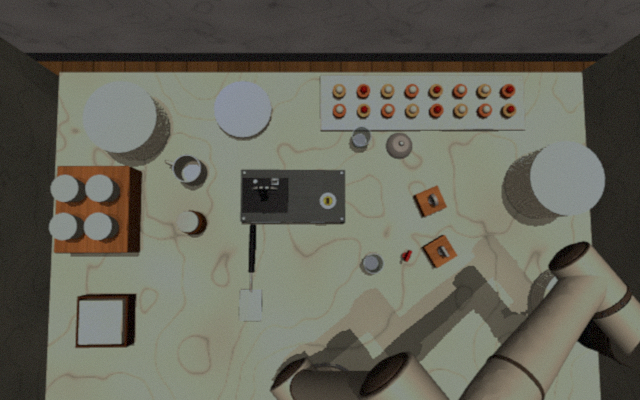

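View pics/scene1.png

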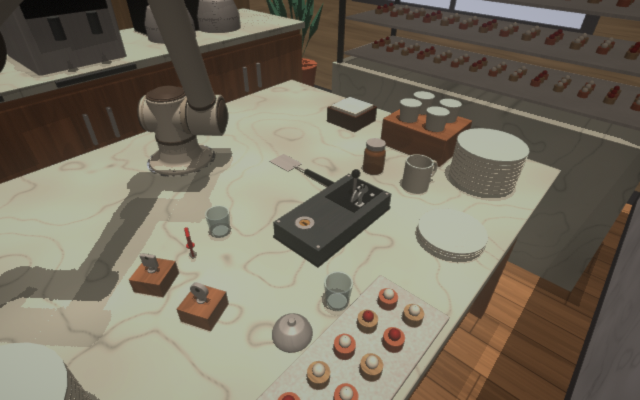

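```bash
python3 - <<'E'
from h import *
s=cv2.imread('pics/scene1.png');t=cv2.imread('pics/top1.png')
def c(i,x,y,w,h): return cv2.resize(i[y:y+h,x:x+w],(400,300),interpolation=cv2.INTER_CUBIC)
m=np.vstack([np.hstack([c(s,120,235,120,90),c(s,320,160,80,60)]),np.hstack([c(t,235,158,120,90),c(t,395,178,80,60+30)[:] if 0 else c(t,380,178,120,90)])])
cv2.imwrite('pics/m1.png',cv2.convertScaleAbs(m,alpha=1.6))
E
```

```text
(no output)
```

View pics/m1.png

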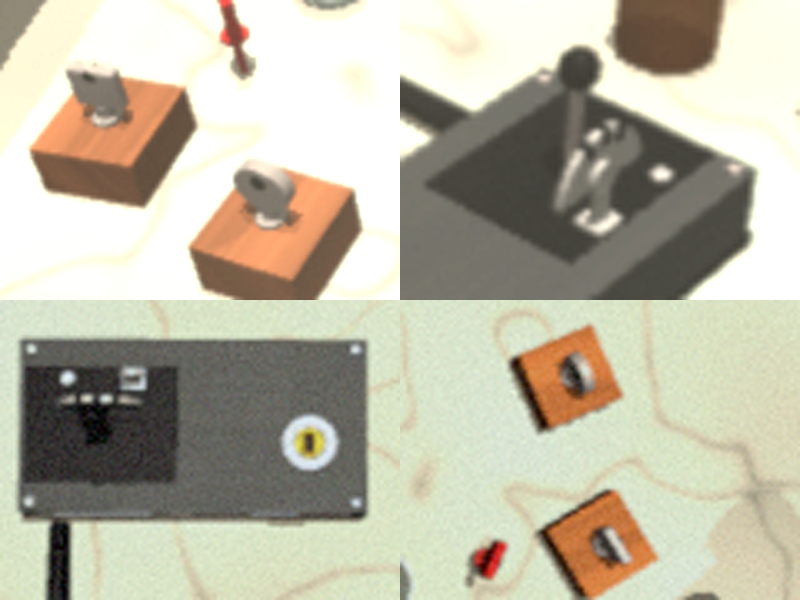

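```bash
python3 - <<'E'
from h import *
d=cal('top1');s=cal('scene1')
g=lambda u,v,z:p2w(d,235+u*.3-.35,158+(v-300)*.3-.35,z)
C=[g(*q,52) for q in [(30,348),(355,349),(28,502),(356,503)]]
print(np.round(C,1)); print('ctr',np.mean(C,0)); 
print('hole',g(310,442,52),'tagfoot',g(133,379,56))
k=lambda u,v,z:p2w(d,380+(u-400)*.3-.35,178+(v-300)*.3-.35,z)
print('blocktop corners',np.round([k(*q,40) for q in [(541,531),(617,490),(658,557),(582,600)]],1))
print('bow top',k(612,545,86)); 
b=lambda u,v,z:p2w(s,120+u*.3-.35,235+v*.3-.35,z)
print('scene block top corners',np.round([b(*q,40) for q in [(32,152),(185,88),(142,168)]],1),'bow top edge',b(70,65,86),b(124,73,86), 'collar', b(104,122,40))
print('knob scene',p2w(s,320+578*.2-80,160+68*.2,118))
E
```

```text
[[657.6 228.6  52. ]
 [655.6 -51.9  52. ]
 [524.7 229.4  52. ]
 [522.2 -51.3  52. ]]
ctr [590.01809944  88.70198971  52.        ]
hole [574.94193053 -12.25074657  52.        ] tagfoot [629.73569924 139.60016594  56.        ]
blocktop corners [[ 439.6 -283.2   40. ]
 [ 474.5 -350.3   40. ]
 [ 416.5 -384.1   40. ]
 [ 380.2 -317.1   40. ]]
bow top [ 427.76011066 -331.3457465    86.        ]
scene block top corners [[ 417.7 -380.1   40. ]
 [ 440.2 -285.7   40. ]
 [ 480.8 -341.    40. ]] bow top edge [ 415.54240723 -340.54981164   86.        ] [ 446.9819661  -321.63911609   86.        ] collar [ 428.09840103 -337.05505884   40.        ]
knob scene [590.975147   171.95126371 118.        ]
```

```bash
python3 -m pendant '[[0,0,0,0,0,8.05,0],[0,0,0,0,0,8.05,0],[0,0,0,0,0,8.05,0],[-0.02,0.045,0,0,0,0,0],[-0.02,0.045,0,0,0,0,0],[-0.02,0.045,0,0,0,0,0],[-0.02,0.045,0,0,0,0,0],[-0.02,0.045,0,0,0,0,0]]'; python3 - <<'E'
from h import *
print(arm.read_state()['joints'])
E
```

```text
clock: 0.95
position: [356.4, -343.0, 256.1]
ee_rot: [-0.0, 1.0, 0.0, -0.0]
contact_force: [1.6, -0.0, 0.4]
gripper_width: 0.3
grasp_force: 0.0
[-4.37298838e-01  1.62155938e-01 -3.03104270e-01 -1.21794651e-04
 -1.10573464e+00 -1.13267034e+00]
```

```bash
python3 -m pendant '[[-0.012,0.045,0,0,0,0,0],[-0.012,0.045,0,0,0,0,0],[-0.012,0.045,0,0,0,0,0],[-0.012,0.045,0,0,0,0,0],[-0.012,0.045,0,0,0,0,0],[-0.012,0.045,0,0,0,0,0],[-0.012,0.045,0,0,0,0,0],[0,0,0,0,0,0,0],[0,0,0,0,0,0,0]]'; python3 - <<'E'
from h import *
d=snap('wrist','w2'); print(d['xyz'],w2p(d,(590,170,118)),w2p(d,(574.3,-11,52)))
E
```

```text
clock: 1.85
position: [439.6, -28.7, 256.0]
ee_rot: [-0.002, 1.0, -0.0, -0.0]
contact_force: [0.3, -1.0, 0.4]
gripper_width: 0.2
grasp_force: 0.0
[369.04911769 -29.92729691 373.06074546] (np.float64(552.9095341821658), np.float64(360.93284376027714)) (np.float64(343.08936310190643), np.float64(302.1880607835091))
```

View pics/w2.png

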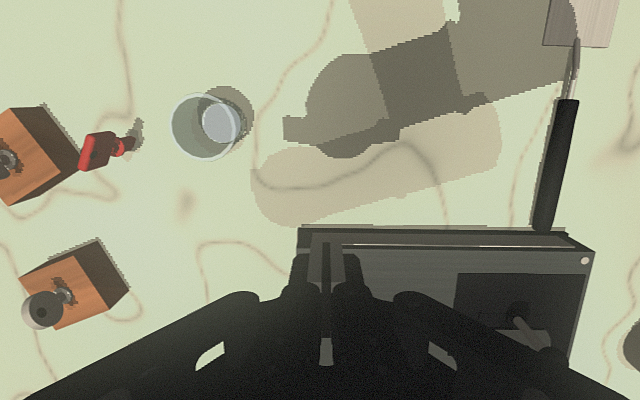

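```bash
python3 -m pendant '[[-0.025,0.04,0,0,0,0,0],[-0.025,0.04,0,0,0,0,0],[-0.025,0.04,0,0,0,0,0],[-0.025,0.04,0,0,0,0,0],[-0.025,0.04,0,0,0,0,0],[-0.025,0.041,0,0,0,0,0],[0,0,0.04,0,0,0,0],[0,0,0.04,0,0,0,0],[0,0,0.035,0,0,0,0],[0,0,0.012,0,0,0,0],[0,0,0,0,0,0,0],[0,0,0,0,0,0,0]]'; python3 - <<'E'
from h import *
d=snap('scene','s3'); p=arm.read_state()['position'];print(w2p(d,(590,170,118)),w2p(d,p-[0,0,25]))
cv2.imwrite('pics/s3c.png',cv2.resize(d['image'][110:230,270:430,::-1],(640,480),interpolation=cv2.INTER_CUBIC))
E
```

```text
clock: 3.1
position: [590.8, 211.1, 131.1]
ee_rot: [-0.0, 1.0, 0.0, 0.001]
contact_force: [-0.0, 0.1, 0.9]
gripper_width: -0.0
grasp_force: 0.0
(np.float64(354.8560422073076), np.float64(173.7628564047196)) (np.float64(364.0866607280266), np.float64(171.21603377706947))
```

View pics/s3c.png

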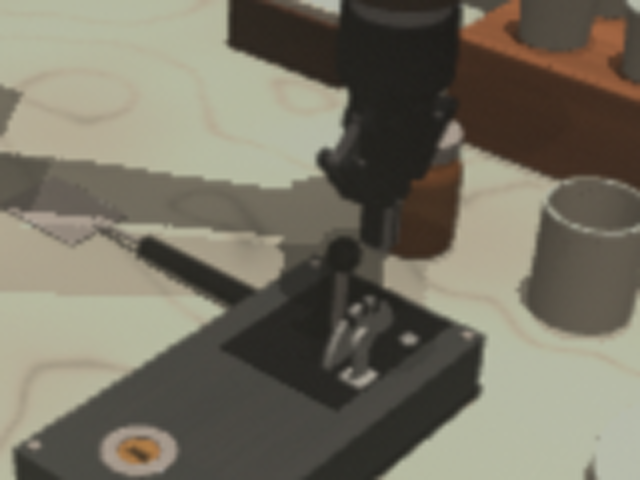

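```bash
python3 -m pendant '[[0,-0.005,0.003,0,0,0,0],[0,-0.01,0,0,0,0,0],[0,-0.01,0,0,0,0,0],[0,-0.01,0,0,0,0,0],[0,-0.005,0,0,0,0,0],[0,0,0,0,0,0,0]]'; python3 - <<'E'
from h import *
d=snap('scene','s4'); 
cv2.imwrite('pics/s4c.png',cv2.resize(d['image'][150:210,320:400,::-1],(640,480),interpolation=cv2.INTER_CUBIC))
E
```

```text
clock: 3.75
position: [589.1, 170.0, 126.1]
ee_rot: [0.0, 1.0, -0.0, -0.001]
contact_force: [-0.1, -0.0, -0.0]
gripper_width: -0.1
grasp_force: 0.0
```

View pics/s4c.png

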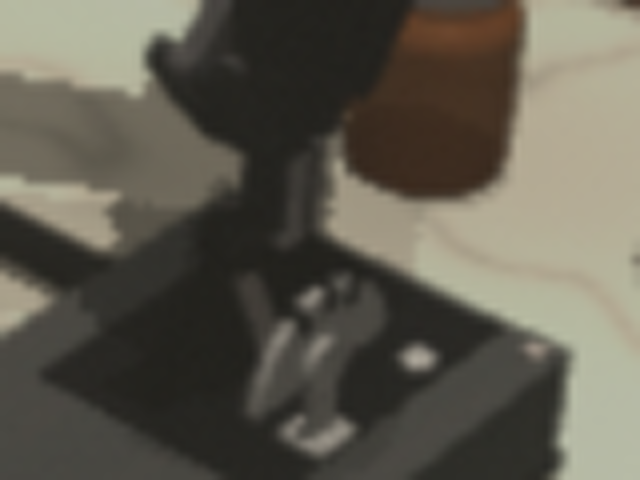

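```bash
python3 -m pendant '[[0,-0.003,0,0,0,0,0],[0,-0.003,0,0,0,0,0],[0,0,0,0,0,0,0]]'; python3 -m pendant '[[0,-0.003,0,0,0,0,0],[0,0,0,0,0,0,0]]'
```

```text
clock: 4.1
position: [589.4, 165.5, 126.0]
ee_rot: [-0.001, 1.0, -0.0, -0.0]
contact_force: [-0.1, 0.7, -0.2]
gripper_width: 0.1
grasp_force: 0.3
clock: 4.3
position: [589.4, 162.3, 126.3]
ee_rot: [-0.001, 1.0, -0.0, -0.0]
contact_force: [0.2, 0.9, -0.3]
gripper_width: -0.1
grasp_force: 0.4
```

```bash
python3 -m pendant '[[0,0.01,0,0,0,0,0],[0,0.01,-0.01,0,0,0,0],[0,0,-0.04,0,0,0,0],[0,0,-0.04,0,0,0,0],[0,0,-0.04,0,0,0,0],[0.013,-0.043,0,0,0,0,0.085],[0.013,-0.043,0,0,0,0,0.085],[0.013,-0.043,0,0,0,0,0.085],[0.013,-0.043,0,0,0,0,0.085],[0.013,-0.043,0,0,0,0,0.085],[0.013,-0.043,0,0,0,0,0.085],[0.013,-0.043,0,0,0,0,0.085]]'; python3 -m pendant '[[0.014,-0.043,0,0,0,0,0.085],[0.013,-0.043,0,0,0,0,0.085],[0.013,-0.043,0,0,0,0,0.085],[0.013,-0.043,0,0,0,0,0.085],[0.013,-0.043,0,0,0,0,0.085],[0,0,0,0,0,-8.5,0.085],[0,0,0,0,0,-8.5,0.085],[0,0,0,0,0,-8.5,0.085],[0,0,0,0,0,-8.5,0.085],[0,0,0,0,0,-8.5,0.085],[0,0,0,0,0,-8.5,0.085],[0,0,0,0,0,-8.5,0.085]]'; python3 -m pendant '[[0,0,0,0,0,-8.5,0.085],[0,0,0,0,0,-8.5,0.085],[0,0,0,0,0,-8.5,0.085],[0,0,0,0,0,-8.5,0.085],[0,0,0,0,0,-8.5,0.085],[0,0,0,0,0,-8.5,0.085],[0,0,0,0,0,-8.5,0.085],[0,0,0,0,0,-8.5,0.085],[0,0,0,0,0,-8.5,0.085],[0,0,0,0,0,-8.5,0.085],[0,0,0,0,0,-8.5,0.085]]'; python3 -m pendant '[[0,0,0,0,0,-8.5,0.085],[0,0,0,0,0,-8.5,0.085],[0,0,0,0,0,-8.5,0.085],[0,0,0,0,0,-8.5,0.085],[0,0,0,0,0,-8.5,0.085],[0,0,0,0,0,-8.5,0.085],[0,0,0,0,0,-7,0.085],[0,0,0,0,0,0,0.085],[0,0,0,0,0,0,0.085]]'
python3 - <<'E'
from h import *
st=arm.read_state(); print(st['joints'],st['position'],R.from_quat(st['ee_rot']).as_matrix()[:,0])
d=snap('scene','s5'); w=snap('wrist','w5')
a=cv2.resize(d['image'][150:225,300:400,::-1],(400,300),interpolation=cv2.INTER_CUBIC)
b=cv2.resize(w['image'][:,:,::-1],(640,400))
m=np.zeros((400,800,3),np.uint8); 
m[:300,:400]=a; m[:250,400:]=cv2.resize(w['image'][:,:,::-1],(400,250))
cv2.imwrite('pics/m5.png',m)
print(w['xyz'],w2p(w,(430,-334,86)),w2p(w,(430,-334,40)))
E
```

```text
clock: 5.5
position: [498.6, -119.6, 257.6]
ee_rot: [-0.001, 1.0, -0.0, 0.001]
contact_force: [0.6, -0.6, -0.0]
gripper_width: 85.1
grasp_force: 0.0
clock: 6.7
position: [433.8, -333.4, 257.4]
ee_rot: [-0.5, 0.866, -0.001, 0.0]
contact_force: [0.3, 1.3, 0.2]
gripper_width: 85.0
grasp_force: 0.0
clock: 7.8
position: [433.8, -333.4, 257.4]
ee_rot: [0.973, -0.229, 0.0, 0.0]
contact_force: [0.2, 0.5, -0.6]
gripper_width: 85.3
grasp_force: 0.0
clock: 8.7
position: [433.6, -333.5, 257.0]
ee_rot: [0.964, 0.267, 0.0, 0.0]
contact_force: [0.7, 0.2, -0.5]
gripper_width: 85.1
grasp_force: 0.0
[-3.59056807e-01  2.51414128e-01 -1.84564731e-01  2.53495639e-04
 -1.13399571e+00  2.47012876e+00] [ 433.58295142 -333.48682779  256.95200855] [8.57511709e-01 5.14464342e-01 3.31336166e-04]
[ 493.64573163 -298.14330312  373.77424278] (np.float64(323.3603149155813), np.float64(187.1435123563321)) (np.float64(323.6670718471705), np.float64(175.52806795702764))
```

View pics/m5.png

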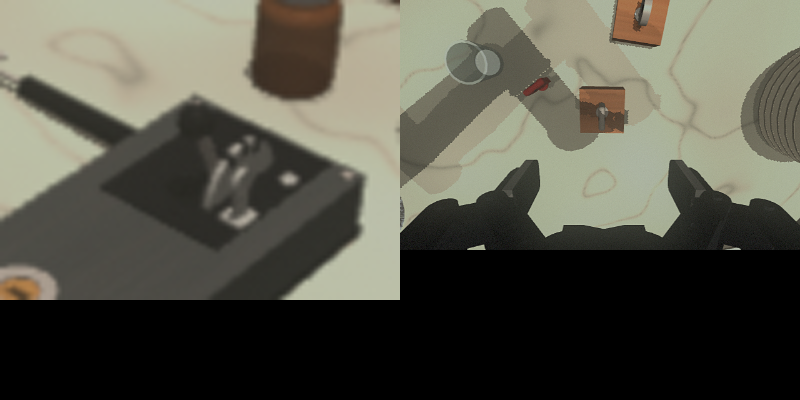

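```bash
python3 - <<'E'
from h import *
i=cv2.imread('pics/w5.png')[120:225,280:370]; d=cal('w5')
h=cv2.cvtColor(i,cv2.COLOR_BGR2HSV); m=((h[...,1]>110)&(h[...,0]<20)).astype(np.uint8)*255
m=cv2.morphologyEx(m,cv2.MORPH_OPEN,np.ones((3,3)))
c=max(cv2.findContours(m,0,2)[0],key=cv2.contourArea); hull=cv2.convexHull(c)
r=cv2.minAreaRect(hull); b=cv2.boxPoints(r)+[280,120]; print(r); 
P=np.array([p2w(d,u,v,40) for u,v in b]); print(P.round(1)); print(P.mean(0), np.linalg.norm(np.diff(P,axis=0),axis=1))
for v in range(135,220,4): print(v,''.join('#' if m[v-120,x] else '.' for x in range(90)))
cv2.imwrite('pics/w5c.png',cv2.resize(i,None,fx=6,fy=5.5,interpolation=cv2.INTER_CUBIC))
E
```

```text
((43.5, 42.0), (38.0, 71.0), 90.0)
[[ 439.6 -288.8   40. ]
 [ 474.3 -346.6   40. ]
 [ 443.1 -366.5   40. ]
 [ 407.3 -306.9   40. ]]
[ 441.10921607 -327.17080909   40.        ] [67.41945452 37.03612864 69.50132361]
135 ..........................................................................................
139 ..........................................................................................
143 ........###########################################################.#########.............
147 ........########################################################################..........
151 ........########################################################################..........
155 ........########################################################################..........
159 ........#######################################################################...........
163 ...................#######################.####################################...........
167 ..............................#####.............###############################...........
171 ...........................
[... 503 characters left out ...]
...................................
195 ............######......####...####.......................................................
199 ...................###.......######.......................................................
203 .......................###...####.........................................................
207 .....................###.....#####............................######......................
211 ..................................###...####................###############...............
215 ..........................................................................................
219 ..........................................................................................
```

View pics/w5c.png

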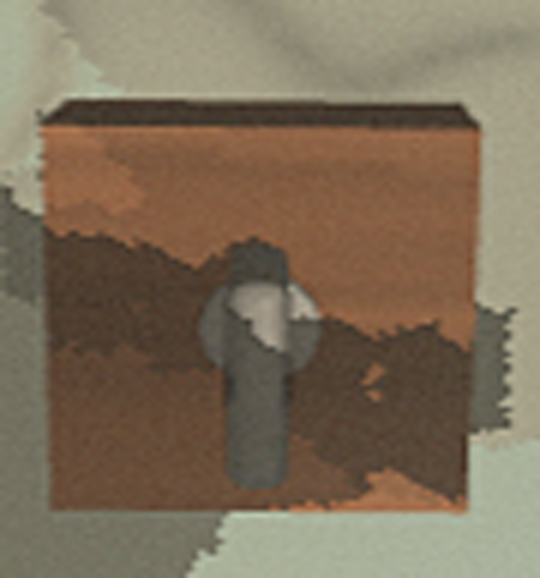

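```bash
python3 - <<'E'
from h import *
d=cal('w5'); st=np.array([433.58,-333.49,0]); ax=np.array([.8575,.5145,0]); ay=np.array([.5145,-.8575,0])
f=lambda u,v,z:p2w(d,280+(u+.5)/6-.5,120+(v+.5)/5.5-.5,z)
C=np.array([f(*q,40) for q in [(42,125),(478,125),(468,510),(50,510)]]); print(C.round(1),C.mean(0).round(1))
print(np.linalg.norm(C-np.roll(C,1,0),axis=1))
for n,p in [('ctr',C.mean(0)),('bow-x',f(257,488,86)+17*ax),('collar',f(260,322,44)),('bow+x bottom?',f(257,240,52)-17*ax)]:
    print(n,p.round(1),'tool xy',((p-st)@ax).round(1),((p-st)@ay).round(1))
for a,b in [(0,1),(3,2),(0,3),(1,2)]: v=C[b]-C[a]; print(np.degrees(np.arctan2(v[1],v[0])))
E
```

```text
[[ 439.5 -287.3   40. ]
 [ 475.  -346.4   40. ]
 [ 415.1 -382.6   40. ]
 [ 379.1 -322.6   40. ]] [ 427.2 -334.7   40. ]
[69.9450005  68.9649395  69.94447428 69.97693202]
ctr [ 427.2 -334.7   40. ] tool xy -6.1 -2.2
bow-x [ 428.  -334.2   86. ] tool xy -5.2 -2.3
collar [ 428.2 -334.3   44. ] tool xy -5.0 -2.1
bow+x bottom? [ 427.1 -334.5   52. ] tool xy -6.0 -2.5
-59.02685632521059
-59.03029177906123
-149.70869805075398
-148.87970230859653
```

```bash
python3 - <<'E'
from h import *
d=cal('w5'); im=cv2.imread('pics/w5.png').astype(int); t=cal('top1'); it=cv2.imread('pics/top1.png').astype(int)
m=(im[...,2]-im[...,1]>60)&(im[...,1]<60); v,u=np.nonzero(m); 
st=np.array([427.7,-334.4,0]); ax=np.array([.8575,.5145,0]); ay=np.array([.5145,-.8575,0])
for z in (0,40):
  P=np.array([p2w(d,a,b,z) for a,b in zip(u,v)])-st; print(len(u),z,'x',(P@ax).min(),(P@ax).max(),'y',(P@ay).min(),(P@ay).max())
E
```

```text
17 0 x 22.357306529465163 47.524175032269376 y -133.6079762510852 -93.24724598601432
17 40 x 28.012616375570314 50.48621545287784 y -119.00590666123874 -82.964439271544
```

```bash
python3 -m pendant '[[-0.0055,-0.0022,0.04,0,0,0,0.085],[0,0,0.04,0,0,0,0.085],[0,0,0.04,0,0,0,0.085],[0,0,0.04,0,0,0,0.085],[0,0,0.015,0,0,0,0.085],[0,0,0.006,0,0,0,0.085],[0,0,0,0,0,0,0.085],[0,0,0,0,0,0,0.085]]'; python3 -m pendant '[[0,0,0,0,0,0,0],[0,0,0,0,0,0,0],[0,0,0,0,0,0,0],[0,0,0,0,0,0,0],[0,0,0,0,0,0,0],[0,0,0,0,0,0,0]]'
```

```text
clock: 9.6
position: [428.3, -335.1, 76.5]
ee_rot: [0.963, 0.268, 0.001, 0.001]
contact_force: [0.6, 0.1, 0.3]
gripper_width: 84.9
grasp_force: 0.0
clock: 10.2
position: [427.5, -334.8, 75.6]
ee_rot: [0.963, 0.268, 0.0, 0.0]
contact_force: [-0.4, 0.1, 1.2]
gripper_width: 7.9
grasp_force: 58.5
```

```bash
python3 -m pendant '[[0,0,-0.02,0,0,0,0],[0,0,-0.04,0,0,0,0],[0,0,-0.04,0,0,0,0],[0,0,0,0,0,7.9,0],[0,0,0,0,0,7.9,0],[0,0,0,0,0,7.9,0],[0,0,0,0,0,7.8,0],[0,0,0,0,0,0,0],[0,0,0,0,0,0,0]]'; python3 -m pendant '[[0.0185,-0.04,0,0,0,0,0],[0.0185,-0.04,0,0,0,0,0],[0.0185,-0.04,0,0,0,0,0],[0.0185,-0.04,0,0,0,0,0],[0.0185,-0.04,0,0,0,0,0],[0.0185,-0.04,0,0,0,0,0],[0.0185,-0.04,0,0,0,0,0],[0.0175,-0.043,0,0,0,0,0],[0,0,0,0,0,0,0],[0,0,0,0,0,0,0],[0,0,0,0,0,0,0]]'
python3 - <<'E'
from h import *
w=snap('wrist','w6'); st=arm.read_state(); print(st['position'],R.from_quat(st['ee_rot']).as_euler('ZYX',degrees=True))
print(w['xyz'])
p=st['position']
for q in [p+[0,0,-67-i] for i in (0,)]+[(574.5,-11.5,52)]: print(w2p(w,q))
cv2.imwrite('pics/w6c.png',cv2.resize(w['image'][100:300,180:460,::-1],(784,560),interpolation=cv2.INTER_CUBIC))
E
```

```text
clock: 11.1
position: [427.1, -334.6, 175.1]
ee_rot: [1.0, -0.002, -0.0, -0.0]
contact_force: [-0.6, -0.2, -1.4]
gripper_width: 8.3
grasp_force: 59.5
clock: 12.2
position: [576.1, -13.2, 175.0]
ee_rot: [1.0, -0.003, -0.001, 0.0]
contact_force: [-0.2, -0.7, -1.6]
gripper_width: 8.5
grasp_force: 59.6
[576.13333078 -13.63377258 175.1642185 ] [-4.46578571e-01  4.13477879e-02  1.79993485e+02]
[646.56665901 -14.66517763 291.89042939]
(np.float64(324.9294369386165), np.float64(227.84148761638838))
(np.float64(322.1780947768824), np.float64(201.8173690367954))
```

View pics/w6c.png

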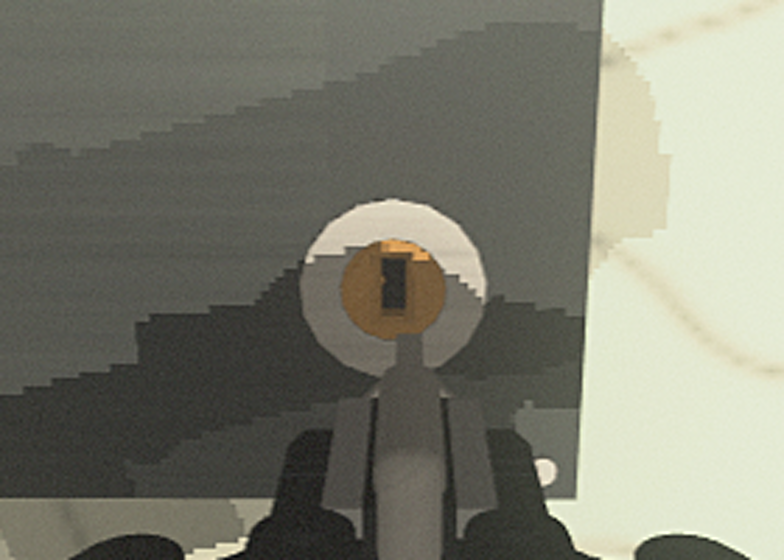

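```bash
python3 - <<'E'
from h import *
w=cal('w6'); p=np.array([576.13,-13.4,175.1])
c=lambda q:[(q[0]-180+.5)*2.8-.5,(q[1]-100+.5)*2.8-.5]
f=lambda u,v,z:p2w(w,180+(u+.5)/2.8-.5,100+(v+.5)/2.8-.5,z)
for dx,dz in [(5,-67.6),(7,-62.6),(7,-40),(10,-33)]: print(dx,dz,np.round([c(w2p(w,p+[dx,s,dz])) for s in (-2.5,2.5)],1).tolist())
print('hole ring',f(393.5,288.5,54),'inner',f(393,290,52),'hole',f(394,286,52), 'blade y at', f(410,337,112), 'collar?', f(410,370,140))
im=cv2.imread('pics/w6c.png',0)
for v in (320,330,334,338,342,346,350,360): print(v,im[v,380:440:3].tolist())
E
```

```text
5 -67.6 [[417.9, 334.1], [392.8, 334.3]]
7 -62.6 [[418.1, 333.0], [392.3, 333.2]]
7 -40 [[419.2, 376.9], [390.1, 377.1]]
10 -33 [[419.5, 376.0], [389.0, 376.2]]
hole ring [574.44497347 -10.12453378  54.        ] inner [573.43826502  -9.95379573  52.        ] hole [574.50569376 -10.22180277  52.        ] blade y at [582.14066718 -14.3318944  112.        ] collar? [586.35949272 -14.34499319 140.        ]
320 [86, 89, 86, 89, 92, 86, 85, 87, 82, 83, 87, 88, 90, 89, 97, 94, 93, 91, 86, 102]
330 [91, 92, 92, 94, 92, 93, 93, 94, 96, 91, 94, 95, 93, 94, 93, 99, 109, 111, 110, 111]
334 [93, 93, 93, 93, 91, 88, 80, 83, 81, 81, 83, 84, 83, 82, 94, 112, 110, 111, 109, 111]
338 [93, 90, 88, 83, 89, 86, 81, 79, 79, 78, 82, 80, 79, 83, 98, 112, 109, 110, 112, 111]
342 [110, 111, 111, 110, 114, 101, 82, 83, 83, 83, 78, 85, 82, 75, 91, 111, 111, 110, 111, 109]
346 [103, 102, 104, 102, 104, 99, 80, 82, 77, 80, 81, 84, 82, 82, 90, 104, 103, 103, 106, 105]
350 [104, 107, 107, 106, 109, 99, 82, 81, 82, 82, 78, 83, 78, 79, 93, 110, 109, 107, 107, 106]
360 [104, 109, 109, 107, 113, 97, 76, 80, 81, 80, 80, 81, 79, 79, 85, 111, 108, 108, 108, 107]
```

```bash
python3 -m pendant '[[-0.0018,-0.004,0.02,0,0,0,0],[0,0,0.02,0,0,0,0],[0,0,0.007,0,0,0,0],[0,0,0,0,0,0,0],[0,0,0,0,0,0,0],[0,0,0,0,0,0,0]]'
python3 - <<'E'
from h import *
w=snap('wrist','w7'); t=snap('top','t7');s=snap('scene','s7'); st=arm.read_state(); print(st['position'])
p=st['position']
m=np.zeros((560,784,3),np.uint8); m[:]=cv2.resize(w['image'][150:250,250:390,::-1],(784,560),interpolation=cv2.INTER_CUBIC)
q=cv2.resize(s['image'][205:235,285:325,::-1],(240,180),interpolation=cv2.INTER_CUBIC); m[:180,544:]=q
cv2.imwrite('pics/m7.png',m); 
print(w2p(w,(574.3,-10.1,52)))
E
```

```text
clock: 12.85
position: [575.6, -8.9, 129.5]
ee_rot: [1.0, -0.004, 0.001, -0.0]
contact_force: [0.6, -0.0, -0.0]
gripper_width: 8.2
grasp_force: 59.6
[575.30589249  -8.73085945 129.11020885]
(np.float64(326.36587569516746), np.float64(223.83926914509829))
```

View pics/m7.png

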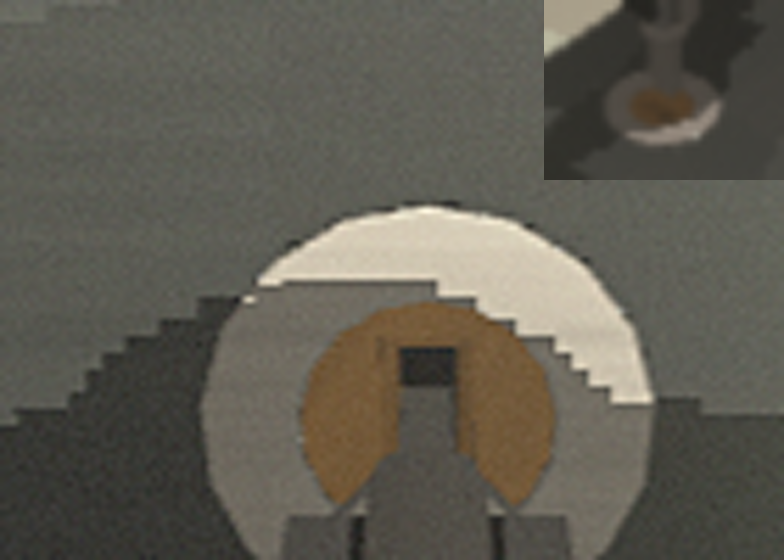

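```bash
python3 - <<'E'
from h import *
w=cal('w7'); p=np.array([575.3,-8.8,129.3])
c=lambda q:np.round([(q[0]-250+.5)*5.6-.5,(q[1]-150+.5)*5.6-.5],1)
f=lambda u,v,z:p2w(w,250+(u+.5)/5.6-.5,150+(v+.5)/5.6-.5,z)
print('hole edge',f(428,347,50.5),'ring top',f(428,207,54),'ring l/r',f(202,430,54)[1],f(654,430,54)[1],'inner top',f(427.5,302,54))
for dx,dz in [(5,-67.6),(7,-62.6)]: print(dx,c(w2p(w,p+[dx,0,dz])))
print('key',f(427,387,66.5),f(427,387,62))
E
```

```text
hole edge [581.44296112  -9.94738131  50.5       ] ring top [597.49650286 -10.06796844  54.        ] ring l/r 13.762632038672674 -33.53541119330649 inner top [587.44810569  -9.94161104  54.        ]
5 [416.6 392.9]
7 [416.1 390.6]
key [582.594608    -9.86212394  66.5       ] [581.01860531  -9.84697948  62.        ]
```

```bash
python3 -m pendant '[[-0.0018,0,0,0,0,0,0],[0,0,0.004,0,0,0,0],[0,0,0.004,0,0,0,0],[0,0,0.003,0,0,0,0],[0,0,0.003,0,0,0,0],[0,0,0,0,0,0,0]]'; python3 -m pendant '[[0,0,0.002,0,0,0,0],[0,0,0.002,0,0,0,0],[0,0,0,0,0,0,0]]'
```

```text
clock: 13.6
position: [573.1, -8.7, 113.7]
ee_rot: [1.0, -0.004, -0.0, 0.0]
contact_force: [1.1, 0.5, -0.3]
gripper_width: 8.3
grasp_force: 59.6
clock: 13.9
position: [573.1, -8.9, 110.1]
ee_rot: [1.0, -0.004, -0.0, 0.0]
contact_force: [0.0, -0.8, -0.6]
gripper_width: 8.1
grasp_force: 59.6
```

```bash
python3 -m pendant '[[0,0,0.001,0,0,2,0],[0,0,0.001,0,0,-4,0],[0,0,0.001,0,0,4,0],[0,0,0.001,0,0,-4,0],[0,0,0.001,0,0,4,0],[0,0,0.001,0,0,-4,0],[0,0,0.001,0,0,2,0],[0,0,0,0,0,0,0]]'; python3 -m pendant '[[0,0,0.001,0,0,2,0],[0,0,0.001,0,0,-4,0],[0,0,0.001,0,0,4,0],[0,0,0.001,0,0,-4,0],[0,0,0.001,0,0,4,0],[0,0,0.001,0,0,-4,0],[0,0,0.001,0,0,2,0],[0,0,0,0,0,0,0]]'
```

```text
clock: 14.7
position: [573.4, -9.5, 104.0]
ee_rot: [1.0, -0.004, 0.0, 0.001]
contact_force: [0.0, -4.1, 2.1]
gripper_width: 8.2
grasp_force: 60.1
clock: 15.5
position: [574.5, -9.3, 98.7]
ee_rot: [1.0, -0.003, 0.002, 0.0]
contact_force: [-0.8, -3.3, 9.0]
gripper_width: 8.3
grasp_force: 61.3
```

```bash
python3 -m pendant '[[0,0.0005,0.001,0,0,2,0],[0,0,0.001,0,0,-4,0],[0,0,0.001,0,0,4,0],[0,0,0.001,0,0,-4,0],[0,0,0.001,0,0,4,0],[0,0,0.001,0,0,-4,0],[0,0,0,0,0,2,0],[0,0,0,0,0,0,0]]';  python3 -m pendant '[[0,0,0.001,0,0,2,0],[0,0,0.001,0,0,-4,0],[0,0,0.001,0,0,4,0],[0,0,0.001,0,0,-4,0],[0,0,0,0,0,4,0],[0,0,0,0,0,-4,0],[0,0,0,0,0,2,0],[0,0,0,0,0,0,0]]'
```

```text
clock: 16.3
position: [574.4, -8.9, 91.2]
ee_rot: [1.0, -0.003, 0.002, -0.0]
contact_force: [1.6, -1.2, 2.2]
gripper_width: 8.2
grasp_force: 60.1
clock: 17.1
position: [574.3, -8.9, 87.5]
ee_rot: [1.0, -0.003, 0.001, -0.0]
contact_force: [-0.2, -0.5, 5.9]
gripper_width: 8.1
grasp_force: 60.5
```

```bash
python3 -m pendant '[[0,0,0.001,0,0,2,0],[0,0,0.001,0,0,-4,0],[0,0,0,0,0,2,0],[0,0,0,0,0,0,0],[0,0,0,0,0,0,0]]'; python3 -m pendant '[[0,0,0.001,0,0,0,0],[0,0,0.001,0,0,0,0],[0,0,0,0,0,0,0],[0,0,0,0,0,0,0]]'
```

```text
clock: 17.6
position: [574.5, -8.9, 87.4]
ee_rot: [1.0, -0.002, 0.002, -0.0]
contact_force: [-3.4, 0.4, 15.1]
gripper_width: 8.1
grasp_force: 62.1
clock: 18.0
position: [574.6, -8.9, 87.3]
ee_rot: [1.0, -0.002, 0.002, 0.0]
contact_force: [-5.7, 1.0, 24.6]
gripper_width: 8.4
grasp_force: 63.8
```

```bash
python3 -m pendant '[[0,0,-0.002,0,0,0,0],[0,0,-0.0015,0,0,0,0],[0,0,0,0,0,8,0],[0,0,0,0,0,8,0],[0,0,0,0,0,8,0],[0,0,0,0,0,0,0]]'; python3 - <<'E'
from h import *
s=arm.read_state(); print(s['wrist_torque'],R.from_quat(s['ee_rot']).as_euler('ZYX',degrees=True))
E
```

```text
clock: 18.6
position: [574.2, -9.1, 87.5]
ee_rot: [0.977, -0.212, 0.001, -0.0]
contact_force: [-0.8, -0.8, 10.9]
gripper_width: 8.2
grasp_force: 61.4
[-0.05166891  0.35853719  0.06267786] [-2.44402788e+01 -1.38823219e-01 -1.79939804e+02]
```

```bash
python3 -m pendant '[[0,0,0,0,0,8,0],[0,0,0,0,0,8,0],[0,0,0,0,0,8,0],[0,0,0,0,0,8,0],[0,0,0,0,0,8,0],[0,0,0,0,0,8,0],[0,0,0,0,0,8,0],[0,0,0,0,0,6,0],[0,0,0,0,0,0,0]]'; python3 - <<'E'
from h import *
s=arm.read_state(); print(s['wrist_torque'],R.from_quat(s['ee_rot']).as_euler('ZYX',degrees=True))
E
```

```text
clock: 19.5
position: [573.9, -9.4, 87.5]
ee_rot: [0.729, -0.685, 0.001, -0.0]
contact_force: [-0.4, -1.9, 10.7]
gripper_width: 8.4
grasp_force: 61.1
[-0.45153486  0.39679243  0.07654215] [-8.63986137e+01 -3.69789932e-02 -1.79896975e+02]
```

Turn a few degrees more until the stop shows in the torque.

```bash
python3 -m pendant '[[0,0,0,0,0,3,0],[0,0,0,0,0,3,0],[0,0,0,0,0,0,0]]'; python3 -c "
from h import *
s=arm.read_state(); print(s['wrist_torque'],R.from_quat(s['ee_rot']).as_euler('ZYX',degrees=True))"; python3 -m pendant '[[0,0,0,0,0,3,0],[0,0,0,0,0,3,0],[0,0,0,0,0,0,0],[0,0,0,0,0,0,0]]'; python3 -c "
from h import *
s=arm.read_state(); print(s['wrist_torque'],R.from_quat(s['ee_rot']).as_euler('ZYX',degrees=True))"
```

```text
clock: 19.8
position: [573.8, -9.3, 87.5]
ee_rot: [-0.693, 0.721, -0.001, 0.0]
contact_force: [-1.6, -0.6, 9.4]
gripper_width: 8.8
grasp_force: 61.1
[-0.46948758  0.43485908  0.09458343] [-9.23432098e+01 -2.54070073e-02 -1.79897435e+02]
clock: 20.2
position: [573.8, -9.4, 87.5]
ee_rot: [-0.654, 0.756, -0.001, 0.0]
contact_force: [-2.5, -1.9, 9.1]
gripper_width: 8.0
grasp_force: 61.1
[-0.44849865  0.49892231  0.07562828] [-9.82906991e+01 -2.07977233e-02 -1.79903396e+02]
```

```bash
for i in 1 ; do python3 -m pendant '[[0,0,0,0,0,2,0],[0,0,0,0,0,0,0],[0,0,0,0,0,0,0]]'; python3 -c "
from h import *
s=arm.read_state(); print(s['wrist_torque'],R.from_quat(s['ee_rot']).as_euler('ZYX',degrees=True))"; python3 -m pendant '[[0,0,0,0,0,2,0],[0,0,0,0,0,0,0],[0,0,0,0,0,0,0]]'; python3 -c "
from h import *
s=arm.read_state(); print(s['wrist_torque'],R.from_quat(s['ee_rot']).as_euler('ZYX',degrees=True))
snap('wrist','w8');snap('scene','s8');snap('top','t8')";done
```

```text
clock: 20.5
position: [573.8, -9.3, 87.4]
ee_rot: [-0.641, 0.768, -0.001, 0.0]
contact_force: [-1.5, -1.1, 9.5]
gripper_width: 8.5
grasp_force: 61.2
[-0.42859921  0.53896074  0.21744552] [-1.00261912e+02 -2.39504176e-02 -1.79907372e+02]
clock: 20.8
position: [573.8, -9.4, 87.4]
ee_rot: [-0.628, 0.778, -0.001, 0.0]
contact_force: [-1.4, -1.2, 9.9]
gripper_width: 8.4
grasp_force: 61.4
[-0.39207896  0.52306519  0.43832881] [-1.02195148e+02 -3.57013919e-02 -1.79907188e+02]
```

```bash
python3 -m pendant '[[0,0,0,0,0,0,0],[0,0,0,0,0,0,0],[0,0,0,0,0,0,0],[0,0,0,0,0,0,0],[0,0,0,0,0,0,0],[0,0,0,0,0,0,0],[0,0,0,0,0,0,0],[0,0,0,0,0,0,0]]'; python3 - <<'E'
from h import *
s=arm.read_state(); print(s['wrist_torque'],R.from_quat(s['ee_rot']).as_euler('ZYX',degrees=True))
w=cv2.imread('pics/w8.png');s=cv2.imread('pics/s8.png')
cv2.imwrite('pics/m8.png',np.hstack([cv2.resize(w[150:270,240:400],(400,300)),cv2.resize(s[150:240,280:400],(400,300),interpolation=cv2.INTER_CUBIC)]))
E
```

```text
clock: 21.75
position: [573.8, -9.3, 87.5]
ee_rot: [-0.628, 0.778, -0.001, 0.0]
contact_force: [-2.4, -0.6, 8.6]
gripper_width: 8.1
grasp_force: 61.4
[-0.42180033  0.45153475  0.43974148] [-1.02194177e+02 -3.40414731e-02 -1.79905168e+02]
```

View pics/m8.png

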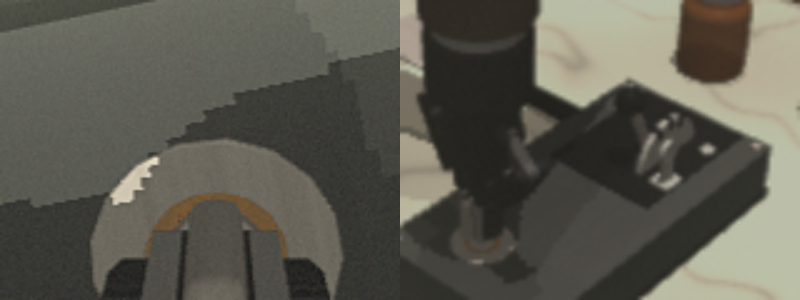

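The key is home (collar at the lock face, left panel near (215,200)). The turn is steady at the stop with 0.44 N m, and the lever is still in the tagged notch (right panel, rod near (640,130)).

```bash
python3 -c "
from bench import arm
print(arm.job_done())"
```

```text
the job is handed in; nothing more can be done
None
```

Job handed in at 21.8 s: the lever is in the tagged notch, and the square-bow key is fully home, turned clockwise to the stop and still gripped.

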